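# Lock an extraction tube in the slanted ratchet forceps

## Task

The ratchet forceps on the slanted stand are locked shut and empty: press the loose (left) handle sideways, down into the slant, so that the teeth part and the handles spring open. Lay the extraction tube on the slant, cap end up, its barrel in the white V rest and its foot between the jaws at the small white stop, then squeeze the handles until the ratchet catches and the forceps hold the tube by themselves. Leave the other things on the bench where they are.

Things in the scene. Friction and masses are not known exactly. Their poses are not given: they have to be found in the camera images.
- pivot (a point): Scissor joint of the steel forceps (200 mm long), 125 mm above the bench on a grey two-rod stand. Axes of all forceps points: x runs up the slant, 35 deg above level, from the finger rings to the jaws; y is level, to the left of x; z is square to the slant, upward, leaning over toward the rings. The base plate, 225 x 110 mm, lies 16 mm high under it all.
- seat (a point): Where the middle of the tube lies when laid in: 99 mm up the slant from the pivot, same axes. Along x from the pivot: foot stop's face at 26 mm, jaws 27 to 63, free air all round at 66 to 120 for fingers, V rest (28 mm wide at its mouth) at 122 to 142. Fixed jaw's face at y +9 mm; the other jaw, open, at y -10 to -17; jaws reach z -5 to +6, V rest's top edges z +4, foot shelf z -6.
- fixed_handle (a point): Middle of the fixed shank (round bar, 8 mm), 55 mm down the slant from the pivot at y -9 mm. It does not move. Nothing lies within 40 mm below the shanks here. Same axes as the pivot.
- handle (a point): Middle of the loose (left) shank, round bar 8 mm, 55 mm from the pivot; swings to +y to open. Both shanks span 34 mm outside when locked empty, 56 mm when open. Open, its finger ring swings out and forward to 16 mm behind the fixed-handle point (x) at y +50 to +85: keep fingers off it. Closing takes 6 N here, 10 to 20 N on the tube, tooth by tooth. Axes turn with it.
- release (a point): Top of the loose handle where shank and finger ring meet, 97 mm from the pivot. Pressed along the pivot's -z by 6 to 10 mm (about 3 to 4 N; stop at 12 mm) the teeth part, and a spring swings the handle open to +y as soon as the finger lets it slide or lifts off; the handle then springs back up. Closing with the handle pressed down does not catch.
- swing (a joint): Angle of the loose half of the forceps, rad: 0.46 sprung fully open, about 0.185, 0.13 and 0.075 held on the first, second and third tooth, 0 fully closed. To catch a tooth go 0.015 past it. The jaws touch the tube at about 0.22. At the start it is locked empty at about 0.13.
- tube_mid (a point): Middle of the loose extraction tube, 147 mm long, about 20 g, lying on the bench at the start: pale barrel 11.6 mm thick and 123 mm long, cap 17 mm thick and 24 mm long. x points along the tube to the cap; the middle lies 73 mm from either end, on the barrel; the barrel runs 49 mm beyond it to the cap.
- dropper_blue: Bystander: white dropper bottle with a blue cap, 33 mm thick, 94 mm high; origin at the centre of its underside.
- dropper_red: Bystander: white dropper bottle with a red cap, 33 mm thick, 94 mm high; origin at the centre of its underside.
- cup: Bystander: clear sample cup with green leaf in it, 51 mm wide, 64 mm high; origin at the centre of its underside.
- timer: Bystander: white bench timer, 32 x 68 mm, 62 mm high; origin at the centre of its underside.
- marker: Bystander: white marker pen with a purple cap lying on the bench, 134 x 18 mm; origin under its middle.

How it is judged:
By the outcome, as a careful person would: the job done as asked, in the order asked, and still so for the second after the job is handed in, with the robot touching nothing.
It also fails if it takes over 72 s, if anything falls off the work surface, if the arm or the gripper's body presses on something with over 40 N, if the wrist force passes 120 N, or if a joint passes its speed limit or range.

## Robot

A 7-joint arm with a two-finger parallel gripper is mounted at the origin on a cart in front of the work surface, level with it; the furniture and walls round the work are solid. World frame = base frame: x ahead of the robot, y to its left, z up, the work surface at z = 0. Lengths are in m, angles in rad, forces in N, time in s.
With the tool pointing down it reaches from about 0.35 to 0.9 m from the base axis. Payload 19.9 kg.
Tool frame: the origin (TCP) lies between the finger pads; the fingertips stand 11 mm ahead of it and the grasp point (between the pads) lies 8 mm behind it; x points along the fingers, y is the direction in which the jaws open and shut, and the axes are right-handed (so a half turn about x gives the same grasp; the last joint's range is limited). The gripper opens to 94 mm and grips with 3 to 60 N. Pads are 16 mm wide; open, the fingers measure 119 mm over their backs; the gripper's body (75 mm by 177 mm) begins 78 mm behind the grasp point.
Start: joints at [-1.185, 0.417, -0.01, 1.614, 0.005, 1.111, -0.053], TCP at [0.259, 0.569, 0.216] pointing down, gripper open.
Joint ranges: [-2.81, 2.81], [-0.39, 2.02], [-1.27, 1.25], [0.06, 2.57], [-1.19, 4.33], [0.19, 2], [-2.82, 2.82]. Speed limits (rad/s): [1.89, 1.89, 2.39, 2.39, 3.01, 3.01, 3.01].

## Interface

Orientations are given as [roll, pitch, yaw] about the fixed x, y, z axes, in that order (R = Rz(yaw) Ry(pitch) Rx(roll)).
In Python, from workcell import get_state, grab_frame, sign_off gives the robot as it stands. The module is installed in compiled form; this text tells all that it offers.
- The arm moves only by the tool jog_arm, never from a script. Its argument "series" is a list of rows, each a list of 5 numbers: the opening, from 0 (shut) to 1 (fully open), then the shift along the tool's x, y, z in cm, then the turn about the tool's x in degrees. A call has 1 to 5 rows; each row is the pose to reach, as a shift and turn from the pose commanded when the call began, along the tool's axes at that moment; what a row does not reach only later rows make up. A row lasts 1/10 s, in which the tool goes at most 50 mm and 8.59 degrees, less where a joint would pass 70% of its speed; a pose out of reach is approached as far as the arm can. A call with a gripper value outside its range is refused whole. The fingers move at their own pace and stop on an object; "squeeze" is the grip in N (left out, the last holds). Time passes only in rows, so rows that repeat a pose let the fingers close. It gives the time, the measured TCP pose, the force and the opening at its end, in the units of the state.
- get_state(): the state, without advancing time (a new reading comes with each control period).
- grab_frame(name): name is "side" or "top"; returns a dict with "img" (420x560x3 uint8, red, green, blue), "K" (3x3 intrinsics, pixels), "k1" (the pictures are not rectified: a ray, as slopes to the right and down, at radius r is drawn at 1 + k1 r^2 times it, then the intrinsics apply), "R" (3x3) and "t" (3): a world point X has camera coordinates R X + t. Camera axes: x right, y down, z forward; pixel columns grow to the right and rows downward; lengths in m; the calibration is good to about 2 mm. A picture is of the moment at which its call begins. There is no depth.
- sign_off(): hands the job in, once; it reports no verdict.
The state is a dict: "time_s": time; "q": joint angles; "joint_vel": joint speeds; "joint_torque": joint torques, N m; "tcp_pos": TCP position; "ee_rot": TCP orientation; "wrist_force": force on the tool from outside, world axes, zero at the start; "ft_torque": the same for the moment, N m; "opening": finger opening in m.
Only numpy, scipy, OpenCV 4.12 (cv2) and the standard library are available. Lean on these libraries where they do the work, as an engineer would, in place of code of your own. Each camera call takes 0.05 s, during which the arm holds its last target. There are 200 camera calls.

## Working session

There is one attempt and no reset: what is moved stays moved. The work goes in short steps, Python scripts to look and compute and a tool call to move; the robot and the scene stay as the last step left them, time stands still between calls to the robot, and variables do not carry over. Pictures are saved under pics/ and viewed, about 8 in all and at most 12, crops included, and the job is handed in when it is done.

Besides the shell and the picture viewer there is one more tool, called after ">>>" as a command line: name --pt "numbers of a row" for each row, then --argument value for the rest. jog_arm: Moves the arm, as the interface text tells. Its arguments: {"type":"object","properties":{"series":{"type":"array","items":{"type":"array","items":{"type":"number"}}},"squeeze":{"type":"number"}},"required":["series"]}

```bash
mkdir -p pics; cat > h.py <<'E'
import numpy as np, cv2
from scipy.spatial.transform import Rotation as Ro
from workcell import get_state, grab_frame, sign_off
def proj(f,X):
    X=np.atleast_2d(X)@np.array(f["R"]).T+f["t"]; s=X[:,:2]/X[:,2:]
    s=s*(1+f["k1"]*(s**2).sum(1,keepdims=True)); K=np.array(f["K"])
    return s@K[:2,:2].T+K[:2,2]
def ray(f,p):
    K=np.array(f["K"]); s=cv2.undistortPoints(np.array([[p]],float),K,np.array([f["k1"],0,0,0,0]))[0,0] if f["k1"]==0 else None
    d=np.linalg.solve(K,[p[0],p[1],1])[:2]; s=d.copy()
    for _ in range(50): s=d/(1+f["k1"]*(s@s))
    R=np.array(f["R"]); return -R.T@f["t"], R.T@np.r_[s,1]
def onz(f,p,z):
    c,d=ray(f,p); return c+d*(z-c[2])/d[2]
def tri(fs,ps):
    A=np.zeros((3,3));b=np.zeros(3);L=[]
    for f,p in zip(fs,ps):
        c,d=ray(f,p); d=d/np.linalg.norm(d); M=np.eye(3)-np.outer(d,d);A+=M;b+=M@c;L.append((c,M))
    X=np.linalg.solve(A,b); return X,[np.linalg.norm(M@(X-c)) for c,M in L]
def save(f,n,box=None,k=1):
    im=f["img"][:,:,::-1]
    if box: im=im[box[1]:box[3],box[0]:box[2]]
    cv2.imwrite("pics/"+n+".png",cv2.resize(im,None,fx=k,fy=k,interpolation=cv2.INTER_CUBIC))
E
python3 - <<'E'
from h import *
import pickle
fs={n:grab_frame(n) for n in("side","top")}
pickle.dump(fs,open("f0.pkl","wb"))
for n,f in fs.items(): save(f,n+"0",k=1.4); print(n,-np.array(f["R"]).T@f["t"],np.round(f["R"],3).tolist(),np.array(f["K"]).tolist(),f["k1"])
s=get_state();print(s)
E
```

```text
side [0.46241515 1.42479446 0.76114392] [[-0.997, -0.079, 0.017], [-0.052, 0.469, -0.882], [0.061, -0.88, -0.471]] [[530.7742933325812, 0.0, 283.2991570425762], [0.0, 530.7742933325812, 214.90807164950385], [0.0, 0.0, 1.0]] -0.012938982418518806
top [0.34284559 0.26503053 1.28921666] [[-0.003, -1.0, 0.016], [-0.985, -0.0, -0.173], [0.173, -0.017, -0.985]] [[459.0471193091686, 0.0, 286.1938574104897], [0.0, 459.0471193091686, 216.99266203733748], [0.0, 0.0, 1.0]] 0.04853238857569943
{'time_s': 0.1, 'q': array([-1.18548967,  0.41791876, -0.01031498,  1.61410314,  0.00472845,
        1.1107178 , -0.0530001 ]), 'joint_vel': array([ 0.00202756, -0.0042643 , -0.00063908,  0.00026855, -0.00074127,
        0.00066825,  0.00056084]), 'joint_torque': array([ 1.96175519e-03, -8.52576685e+01,  6.40766211e-01, -4.26687849e+01,
       -4.87798930e-02,  1.64161931e-02,  5.76712659e-05]), 'tcp_pos': array([0.25860236, 0.56862699, 0.21588956]), 'ee_rot': array([-1.47504081,  1.56967235, -1.90181603]), 'wrist_force': array([ 0.10246536, -0.36852077,  0.08510473]), 'ft_torque': array([ 0.01321227, -0.02461244,  0.04829987]), 'opening': 0.09358581115457318}
```

View pics/side0.png

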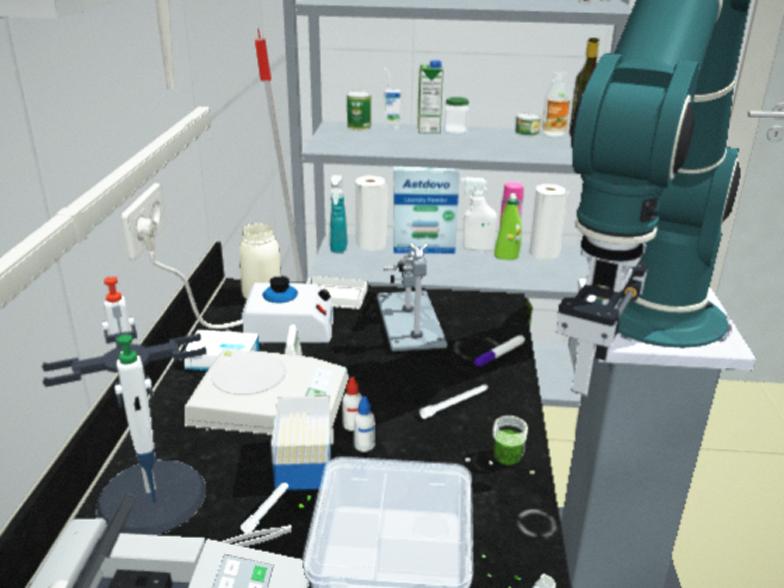

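View pics/top0.png

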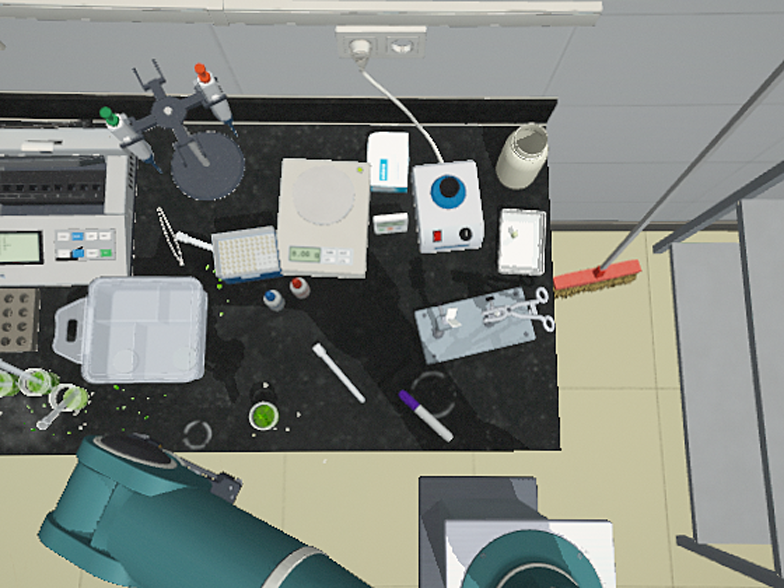

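```bash
python3 - <<'E'
from h import *
import pickle
fs=pickle.load(open("f0.pkl","rb"))
save(fs["side"],"side_c",(262,165,382,255),6.5)
save(fs["top"],"top_c",(215,195,405,325),4.2)
E
```

```text
(no output)
```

View pics/side_c.png

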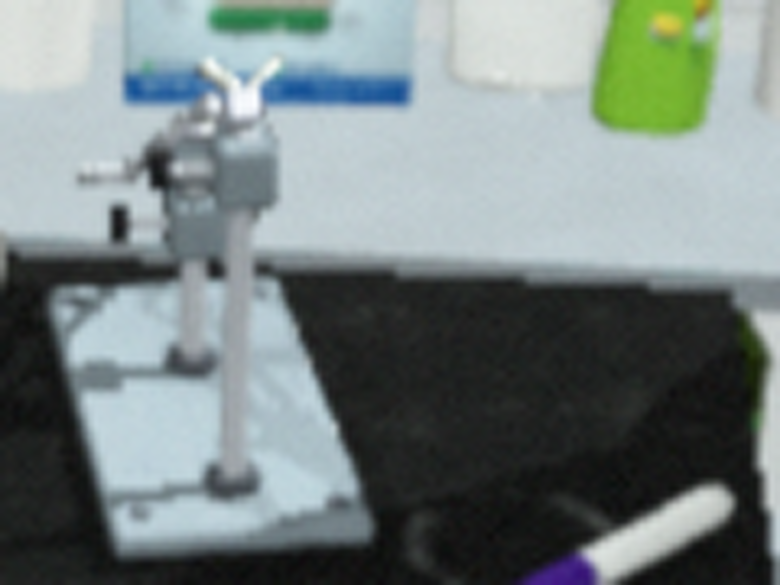

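View pics/top_c.png

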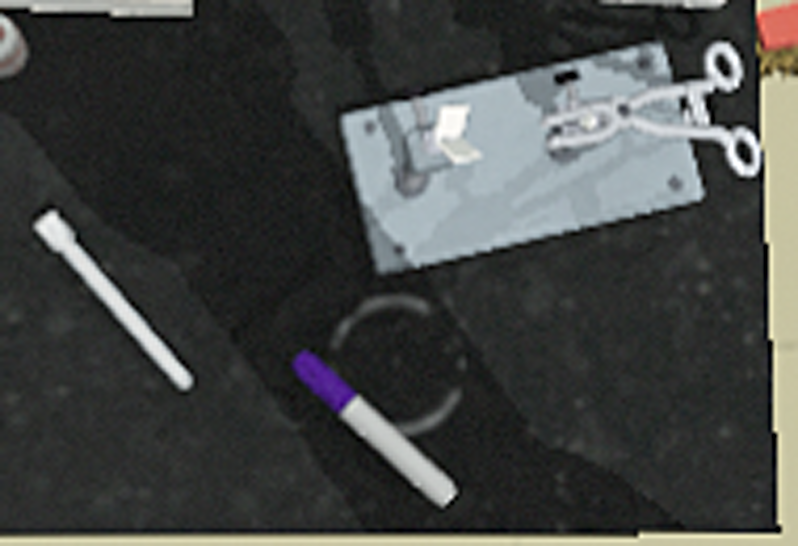

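```bash
cat >> h.py <<'E'
def T(px,py,yaw,pz=0.125):
    x=np.array([np.cos(yaw)*np.cos(np.radians(35)),np.sin(yaw)*np.cos(np.radians(35)),np.sin(np.radians(35))])
    y=np.array([-np.sin(yaw),np.cos(yaw),0]); z=np.cross(x,y)
    return np.c_[x,y,z],np.array([px,py,pz])
E
python3 - <<'E'
from h import *
import pickle
fs=pickle.load(open("f0.pkl","rb")); f=fs["top"]; g=fs["side"]
tc=lambda u,v:(215+(u-.5)/4.2-.0,195+(v-.5)/4.2); sc=lambda u,v:(262+u/6.5,165+v/6.5)
C=[onz(f,tc(*p),.016)[:2] for p in[(342,113),(662,43),(705,197),(382,272)]]
print("plate",np.round(C,4),[round(float(np.linalg.norm(C[i]-C[(i+1)%4])),4) for i in range(4)])
Cs=[onz(g,sc(*p),.016)[:2] for p in[(48,288),(280,280),(373,520),(118,545)]]
print("plate side",np.round(Cs,4))
d=(C[0]-C[1])+(C[3]-C[2]); yaw=np.arctan2(d[1],d[0]); print("yaw",np.degrees(yaw))
P=onz(f,tc(623,110),.128); print("pivot",P)
R,p=T(P[0],P[1],yaw)
print("center plate rel",(np.r_[np.mean(C,0),.016]-p)@R)
V=[tri([f,g],[tc(453-14,108),sc(275,68)])]
m=np.array([[122,14,4],[122,-14,4],[142,14,4],[142,-14,4],[-97,0,0]])/1e3
print("Vproj top",(proj(f,p+m@R.T)-[215,195])*4.2,"side",(proj(g,p+m@R.T)-[262,165])*6.5)
print("tube ends",onz(f,tc(45,223),.0085),onz(f,tc(187,383),.006))
s=lambda u,v:(u/1.4,v/1.4)
print("tube side",onz(g,s(424,412),.0085),onz(g,s(486,388),.006))
print("ring joint", onz(f,tc(712,135),.07),[ (onz(f,tc(u,v),h)-p)@R for u,v,h in[(712,133,.073),(742,152,.055),(722,68,.055)]])
E
```

```text
plate [[ 0.5533  0.2152]
 [ 0.6012 -0.001 ]
 [ 0.4967 -0.0259]
 [ 0.447   0.1895]] [0.2215, 0.1074, 0.2211, 0.1094]
plate side [[ 0.6045  0.0019]
 [ 0.4969 -0.0183]
 [ 0.4492  0.1944]
 [ 0.5529  0.2252]]
yaw 102.74242379421281
pivot [0.53665552 0.04768787 0.128     ]
center plate rel [-0.02297142  0.00151261 -0.11697967]
Vproj top [[485.87497302 149.9371001 ]
 [474.20109579 102.88941355]
 [460.05991697 153.34354688]
 [448.3697604  105.76352608]
 [725.59257833  97.64349265]] side [[268.33504186  58.57531321]
 [200.14296941  61.51669615]
 [276.54008379  48.67165644]
 [207.39467388  51.62758809]
 [162.58469878 161.04166458]]
tube ends [0.48047837 0.41289789 0.0085    ] [0.37518073 0.31792765 0.006     ]
tube side [0.48363111 0.40950882 0.0085    ] [0.37729229 0.32435582 0.006     ]
ring joint [ 0.53010938 -0.01964676  0.07      ] [array([-0.08207441,  0.02028226, -0.00601116]), array([-0.10911477,  0.03479557, -0.00905124]), array([-0.1105911 , -0.02153621, -0.0080175 ])]
```

```bash
python3 - <<'E'
from h import *
import pickle
fs=pickle.load(open("f0.pkl","rb")); f=fs["top"]; g=fs["side"]
a=cv2.resize(f["img"][200:245,310:400,::-1],None,fx=8,fy=8,interpolation=cv2.INTER_CUBIC)
b=cv2.resize(g["img"][168:196,270:330,::-1],None,fx=8,fy=8,interpolation=cv2.INTER_CUBIC)
c=np.zeros((a.shape[0]+b.shape[0],720,3),np.uint8); c[:a.shape[0]]=a; c[a.shape[0]:,:b.shape[1]]=b
cv2.imwrite("pics/z.png",c)
E
```

```text
(no output)
```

View pics/z.png

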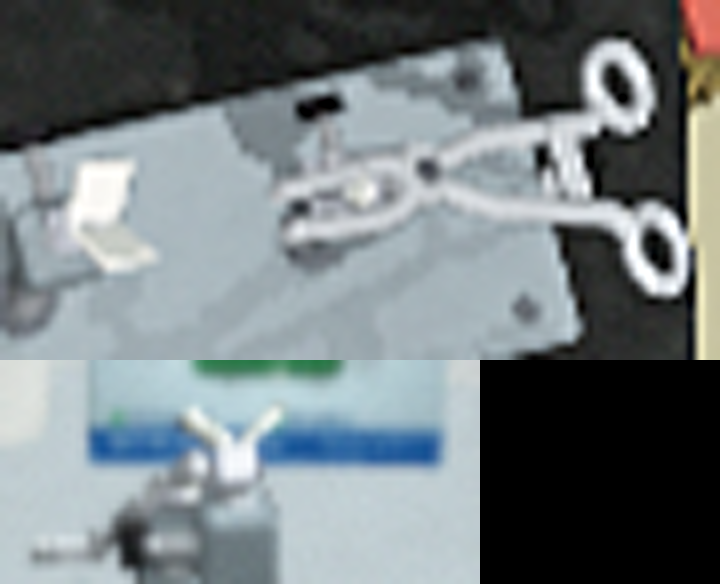

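```bash
python3 - <<'E'
from h import *
import pickle
from scipy.optimize import least_squares
fs=pickle.load(open("f0.pkl","rb")); f=fs["top"]; g=fs["side"]
tp={(0,0,3):(428,168),(122,-14,4):(133,160),(142,-14,4):(80,163),(122,14,4):(157,258),(142,14,4):(105,268),(24,0,4):(362,190)}
sp={(142,-14,4):(190,50),(142,14,4):(279,50)}
A=np.array(list(tp))/1e3;a=(np.array(list(tp.values()))-3.5)/8+[310,200]
B=np.array(list(sp))/1e3;b=(np.array(list(sp.values()))-3.5)/8+[270,168]
def res(v):
    R,p=T(*v[:3]); 
    return np.r_[(proj(f,p+A@R.T)+v[3:5]-a).ravel(),(proj(g,p+B@R.T)+v[5:7]-b).ravel(),v[3:]/1.0,(v[2]-np.radians(102.7))/.02]
r=least_squares(res,[.537,.048,1.79,0,0,0,0]); print(r.x,np.degrees(r.x[2])); print(np.round(r.fun,2))
R,p=T(*r.x[:3])
for n,u,v,h in[("release",622,212,.073),("fixring",590,122,.073),("looseshank55",545,208,.094)]:
    q=(np.array([u,v])-3.5)/8+[310,200]-r.x[3:5]
    print(n,np.round(onz(f,q,h),4),np.round((onz(f,q,h)-p)@R,4))
for n,m in[("seat",(99,0,0)),("fix",(-55,-9,0)),("loose locked",(-55,17,0))]: print(n,p+R@np.array(m)/1e3)
E
```

```text
[ 0.53587621  0.05242792  1.7923048   0.1167992   0.28861973 -0.34496764
  0.23386501] 102.69150063142693
[-0.96  0.99 -0.13  0.51  0.33  0.81 -0.36 -0.54 -0.03 -0.98  1.04 -1.08
  0.4   0.11 -0.05 -0.34  0.12  0.29 -0.34  0.23 -0.01]
release [ 0.533  -0.0266  0.073 ] [-0.0924  0.0201  0.0013]
fixring [ 0.5637 -0.0171  0.073 ] [-0.0904 -0.0119 -0.0002]
looseshank55 [0.5311 0.0038 0.094 ] [-0.0558  0.0154  0.0012]
seat [0.51805929 0.13154257 0.18178407]
fix [0.5545546  0.01045266 0.0934533 ]
loose locked [0.52918986 0.00474042 0.0934533 ]
```

```bash
cat >> h.py <<'E'
RP,PP=T(.5359,.0524,1.7923)
def go(X,ydir=None):
    s=get_state(); M=Ro.from_euler('xyz',s["ee_rot"]).as_matrix()
    d=M.T@(np.array(X)-s["tcp_pos"])*100; print("t",s["time_s"],"tcp",np.round(s["tcp_pos"],4),"shift cm",np.round(d,2),"F",np.round(s["wrist_force"],1),"open",round(s["opening"],4))
    if ydir is not None:
        c=M.T@np.array(ydir); a=np.degrees(np.arctan2(c[2],c[1])); print("turn",a,(a+90)%180-90, "q7",s["q"][6])
    return d
def fp(x,y,z): return PP+RP@np.array([x,y,z])/1e3
E
python3 - <<'E'
from h import *
X=fp(-97,23,4); hx=np.r_[RP[:2,0]/np.linalg.norm(RP[:2,0]),0]
X=X-hx*.008+[0,0,.011]; print("contact tcp",X)
go(np.r_[X[:2],.29],RP[:,1]); print(Ro.from_euler('xyz',get_state()["ee_rot"]).as_matrix().round(3)); print(RP.round(3))
E
```

```text
contact tcp [ 0.53318017 -0.04021228  0.08363969]
t 0.1 tcp [0.2586 0.5686 0.2159] shift cm [ -7.36 -44.07  50.2 ] F [ 0.1 -0.4  0.1] open 0.0936
turn -127.14362822635883 52.85637177364117 q7 -0.05300010414417497
[[-0.     0.414  0.91 ]
 [-0.001  0.91  -0.414]
 [-1.    -0.001  0.   ]]
[[-0.18  -0.976  0.126]
 [ 0.799 -0.22  -0.56 ]
 [ 0.574  0.     0.819]]
```

>>> jog_arm --pt "0.5 -7.4 0 0 0" --pt "0 -7.4 0 0 8" --pt "0 -7.4 -44 50.2 25" --pt "0 -7.4 -44 50.2 53" --pt "0 -7.4 -44 50.2 53"

```text
time_s: 0.6
tcp_pos: [0.3208, 0.4304, 0.2902]
ee_rot: [-1.379, 1.57, -2.401]
wrist_force: [2.4, 0.4, 0.2]
opening: 0.0577
```

```bash
python3 - <<'E'
from h import *
go([.533,-.04,.29],RP[:,1])
E
```

```text
t 0.6 tcp [0.3208 0.4304 0.2902] shift cm [ 2.000e-02 -6.430e+00  5.121e+01] F [2.4 0.4 0.2] open 0.0577
turn -161.25377760492225 18.74622239507775 q7 -0.41189048972439546
```

>>> jog_arm --pt "0 0 -6.4 51.2 18.7" --pt "0 0 -6.4 51.2 18.7" --pt "0 0 -6.4 51.2 18.7" --pt "0 0 -6.4 51.2 18.7" --pt "0 0 -6.4 51.2 18.7"

```text
time_s: 1.1
tcp_pos: [0.425, 0.203, 0.2905]
ee_rot: [3.12, 1.571, 1.778]
wrist_force: [1.5, 0.1, 0.7]
opening: 0.0176
```

```bash
python3 - <<'E'
from h import *
go([.533,-.04,.29],RP[:,1])
E
```

```text
t 1.1 tcp [0.425  0.203  0.2905] shift cm [ 0.04  5.03 26.11] F [1.5 0.1 0.7] open 0.0176
turn -179.62305898245594 0.3769410175440555 q7 -0.25571338335647237
```

>>> jog_arm --pt "0 0 5 26.1 0.4" --pt "0 0 5 26.1 0.4" --pt "0 0 5 26.1 0.4" --pt "0 0 5 26.1 0.4" --pt "0 0 5 26.1 0.4"

```text
time_s: 1.6
tcp_pos: [0.5264, -0.0254, 0.2906]
ee_rot: [1.853, 1.57, 0.503]
wrist_force: [1.2, 1.2, 0.4]
opening: 0.0008
```

>>> jog_arm --pt "0 5 0.3 2.5 0" --pt "0 10 0.3 2.5 0" --pt "0 15 0.3 2.5 0" --pt "0 17 0.3 2.5 0" --pt "0 17 0.3 2.5 0"

```text
time_s: 2.1
tcp_pos: [0.5323, -0.0474, 0.1174]
ee_rot: [-1.639, 1.565, -2.989]
wrist_force: [-0.4, 0.4, 1.6]
opening: 0.0005
```

```bash
python3 - <<'E'
from h import *
import pickle
X=[.5332,-.0402,.0836]
go(X,RP[:,1])
fs={n:grab_frame(n) for n in("side","top")}
pickle.dump(fs,open("f1.pkl","wb"))
f=fs["top"];g=fs["side"]
a=cv2.resize(f["img"][185:245,310:410,::-1],None,fx=6,fy=6,interpolation=cv2.INTER_CUBIC)
b=cv2.resize(g["img"][160:220,250:330,::-1],None,fx=4,fy=4,interpolation=cv2.INTER_CUBIC)
c=np.zeros((600,600,3),np.uint8); c[:360]=a; c[360:,:320]=b
cv2.imwrite("pics/r1.png",c)
E
```

```text
t 2.1 tcp [ 0.5323 -0.0474  0.1174] shift cm [ 3.37  0.27 -0.68] F [-0.4  0.4  1.6] open 0.0005
turn 179.95491419910624 -0.045085800893730266 q7 0.5041334130616073
```

View pics/r1.png

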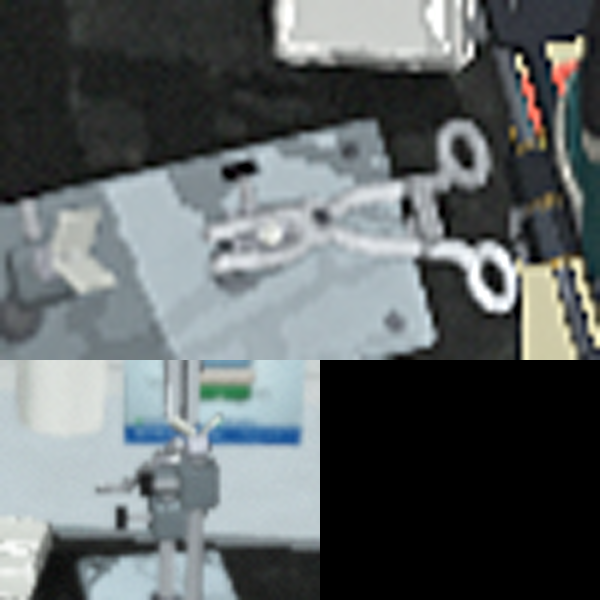

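```bash
python3 - <<'E'
from h import *
import pickle
fs=pickle.load(open("f1.pkl","rb")); f=fs["top"]; g=fs["side"]
t=np.array([.5323,-.0474,.1174])
for dz in(-.011,.05,.078): print(dz,(proj(f,t+[0,0,dz])-[310,185])*6, (proj(g,t+[0,0,dz])-[250,160])*4+[0,360])
print((proj(f,fp(-97,21,4))-[310,185])*6)
E
```

```text
-0.011 [[529.05007449 234.49470346]] [[179.51807783 426.39801881]]
0.05 [[567.00427899 211.17223916]] [[181.73044204 351.32142822]]
0.078 [[585.8107958  199.61999972]] [[182.77245713 315.94468992]]
[[475.02466028 244.04385621]]
```

>>> jog_arm --pt "0 2 0.2 -0.7 0" --pt "0 2.8 0.2 -0.7 0" --pt "0 2.8 0.2 -0.7 0"

```text
time_s: 2.5
tcp_pos: [0.535, -0.04, 0.093]
ee_rot: [1.358, 1.571, 0.009]
wrist_force: [0.3, 0.0, 0.3]
opening: 0.0008
```

>>> jog_arm --pt "0 0.2 0 0 0" --pt "0 0.4 0 0 0" --pt "0 0.4 0 0 0"

```text
time_s: 2.8
tcp_pos: [0.535, -0.0402, 0.0888]
ee_rot: [1.229, 1.57, -0.121]
wrist_force: [0.6, -1.2, 0.9]
opening: 0.0004
```

>>> jog_arm --pt "0 0.2 0 -0.1 0" --pt "0 0.4 0 -0.2 0" --pt "0 0.4 0 -0.2 0"

```text
time_s: 3.1
tcp_pos: [0.5344, -0.038, 0.0843]
ee_rot: [-0.315, 1.571, -1.665]
wrist_force: [0.8, 0.2, 1.2]
opening: 0.0007
```

```bash
python3 - <<'E'
from h import *
X=[.5332,-.0402,.0836]
go(X,RP[:,1])
E
```

```text
t 3.1 tcp [ 0.5344 -0.038   0.0843] shift cm [ 0.07 -0.17  0.19] F [0.8 0.2 1.2] open 0.0007
turn 179.98031360323682 -0.019686396763177072 q7 0.5183541362504988
```

>>> jog_arm --pt "0 0.1 0 -0.05 0" --pt "0 0.2 0 -0.1 0" --pt "0 0.2 0 -0.1 0"

```text
time_s: 3.4
tcp_pos: [0.5341, -0.037, 0.0823]
ee_rot: [-1.539, 1.571, -2.889]
wrist_force: [-0.3, -0.9, 0.5]
opening: 0.0006
```

>>> jog_arm --pt "0 0.2 0 -0.1 0" --pt "0 0.4 0 -0.25 0" --pt "0 0.4 0 -0.25 0"

```text
time_s: 3.7
tcp_pos: [0.5333, -0.0343, 0.078]
ee_rot: [-1.819, 1.57, 3.114]
wrist_force: [-0.6, -0.3, -0.2]
opening: 0.0005
```

>>> jog_arm --pt "0 0.2 0 -0.1 0" --pt "0 0.4 0 -0.2 0" --pt "0 0.4 0 -0.2 0"

```text
time_s: 4.0
tcp_pos: [0.533, -0.0326, 0.0742]
ee_rot: [-1.634, 1.57, -2.984]
wrist_force: [0.0, 0.2, -0.2]
opening: 0.0003
```

```bash
python3 - <<'E'
from h import *
import pickle
X=[.5332,-.0402,.0836]
go(X,RP[:,1])
fs={n:grab_frame(n) for n in("side","top")}
print(get_state()["wrist_force"])
pickle.dump(fs,open("f1.pkl","wb"))
f=fs["top"];g=fs["side"]
a=cv2.resize(f["img"][195:245,330:405,::-1],None,fx=10,fy=10,interpolation=cv2.INTER_CUBIC)
cv2.imwrite("pics/r2.png",a)
t=get_state()["tcp_pos"]-[0,0,.011]
print((proj(f,t)-[330,195])*10)
hx=np.array([-.2197,.9756,0]); yf=RP[:,1]
for a in(-.008,.008):
  for b in (-.0125,.0125): print((proj(f,t+hx*a+yf*b)-[330,195])*10)
E
```

```text
t 4.0 tcp [ 0.533  -0.0326  0.0742] shift cm [-0.94 -0.15  0.75] F [ 0.   0.2 -0.2] open 0.0003
turn 179.9828321831246 -0.0171678168753715 q7 0.517080090146032
[0.42187542 0.17238638 0.52729444]
[[586.47612148 312.76013543]]
[[603.00148836 261.8923464 ]]
[[627.19999507 350.95744046]]
[[545.89011503 274.67997379]]
[[569.89950249 363.82836223]]
```

View pics/r2.png

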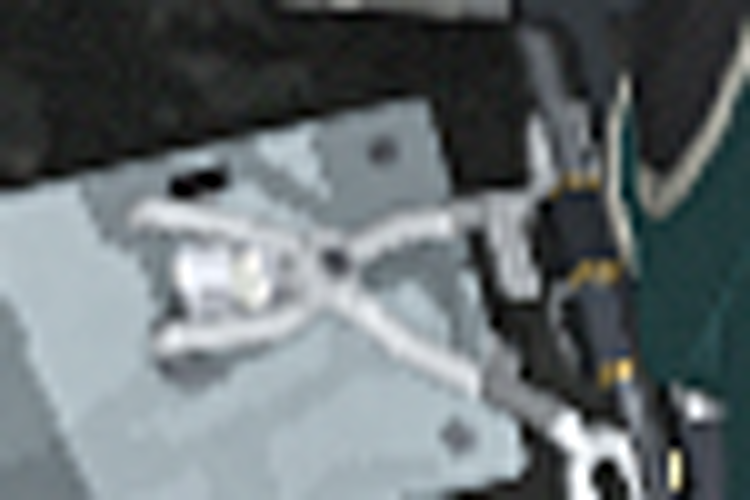

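>>> jog_arm --pt "0 -5 0 0 0" --pt "0 -10 0 0 0" --pt "0 -15 0 0 0" --pt "0 -20 0 0 0" --pt "0.4 -21.5 0 0 0"

```text
time_s: 4.6
tcp_pos: [0.5345, -0.0332, 0.2945]
ee_rot: [1.509, 1.565, 0.159]
wrist_force: [0.4, 0.2, -0.0]
opening: 0.0052
```

```bash
python3 - <<'E'
from h import *
a=np.radians(40.3)
go([.429,.366,.25],[-np.sin(a),np.cos(a),0])
E
```

```text
t 4.6 tcp [ 0.5345 -0.0332  0.2945] shift cm [  4.43  -1.6  -41.26] F [ 0.4  0.2 -0. ] open 0.0052
turn -117.6691795022708 62.330820497729206 q7 0.3508532916875577
```

>>> jog_arm --pt "0.5 0 -1.6 -41 8" --pt "0.5 0 -1.6 -41 16" --pt "0.5 0 -1.6 -41 24" --pt "0.5 0 -1.6 -41 32" --pt "0.5 0 -1.6 -41 40"

```text
time_s: 5.1
tcp_pos: [0.4804, 0.1694, 0.2897]
ee_rot: [2.796, 1.57, 0.828]
wrist_force: [0.9, -0.3, 0.1]
opening: 0.045
```

```bash
python3 - <<'E'
from h import *
a=np.radians(40.3)
go([.429,.366,.15],[-np.sin(a),np.cos(a),0])
E
```

```text
t 5.1 tcp [0.4804 0.1694 0.2897] shift cm [ 13.98 -12.35 -16.13] F [ 0.9 -0.3  0.1] open 0.045
turn -153.0571191763092 26.942880823690814 q7 -0.7100398888484419
```

>>> jog_arm --pt "0.5 0 -12.3 -16.1 8" --pt "0.5 0 -12.3 -16.1 16" --pt "0.5 1 -12.3 -16.1 26" --pt "0.5 6 -12.3 -16.1 26.5" --pt "0.5 11 -12.3 -16.1 26.5"

```text
time_s: 5.6
tcp_pos: [0.4309, 0.3579, 0.2072]
ee_rot: [-2.85, 1.566, 1.009]
wrist_force: [1.0, 1.2, -1.4]
opening: 0.0469
```

```bash
python3 - <<'E'
from h import *
import pickle
a=np.radians(40.3)
go([.429,.366,.06],[-np.sin(a),np.cos(a),0])
fs={n:grab_frame(n) for n in("side","top")}
pickle.dump(fs,open("f2.pkl","wb"))
f=fs["top"];g=fs["side"]
a=cv2.resize(f["img"][225:305,205:275,::-1],None,fx=5,fy=5,interpolation=cv2.INTER_CUBIC)
b=cv2.resize(g["img"][210:310,290:360,::-1],None,fx=5,fy=5,interpolation=cv2.INTER_CUBIC)
c=np.zeros((500,720,3),np.uint8); c[:400,:350]=a; c[:,360:710]=b
cv2.imwrite("pics/g1.png",c)
E
```

```text
t 5.6 tcp [0.4309 0.3579 0.2072] shift cm [14.73 -0.72 -0.33] F [ 1.   1.2 -1.4] open 0.0469
turn -179.18314962478186 0.816850375218138 q7 -1.4491489693455766
```

View pics/g1.png

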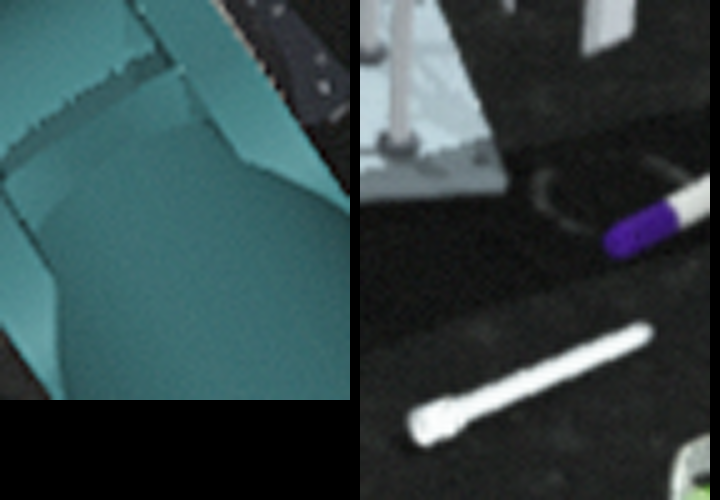

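>>> jog_arm --pt "0.5 5 -0.7 -0.3 0.8" --pt "0.5 10 -0.7 -0.3 0.8" --pt "0.5 14.7 -0.7 -0.3 0.8" --pt "0.5 14.7 -0.7 -0.3 0.8"

```text
time_s: 6.1
tcp_pos: [0.428, 0.3582, 0.0564]
ee_rot: [0.181, 1.564, -2.259]
wrist_force: [-0.7, -0.2, 0.9]
opening: 0.0469
```

```bash
python3 - <<'E'
from h import *
import pickle
a=np.radians(40.3)
go([.429,.366,.0145],[-np.sin(a),np.cos(a),0])
g=grab_frame("side"); s=get_state(); M=Ro.from_euler('xyz',s["ee_rot"]).as_matrix()
im=cv2.resize(g["img"][240:310,285:365,::-1],None,fx=8,fy=8,interpolation=cv2.INTER_CUBIC)
cv2.imwrite("pics/g2.png",im)
E
```

```text
t 6.1 tcp [0.428  0.3582 0.0564] shift cm [ 4.18 -0.54 -0.61] F [-0.7 -0.2  0.9] open 0.0469
turn 179.90968360678312 -0.0903163932168809 q7 -1.3740042520609903
```

>>> jog_arm --pt "0.5 2 -0.5 -0.6 0" --pt "0.5 4.2 -0.5 -0.6 0" --pt "0.5 4.2 -0.5 -0.6 0" --pt "0.5 4.2 -0.5 -0.6 0"

```text
time_s: 6.55
tcp_pos: [0.432, 0.369, 0.0206]
ee_rot: [-3.085, 1.568, 0.759]
wrist_force: [0.2, -0.1, 0.2]
opening: 0.0472
```

```bash
python3 - <<'E'
from h import *
a=np.radians(40.3)
go([.429,.366,.0135],[-np.sin(a),np.cos(a),0])
g=grab_frame("side")
im=cv2.resize(g["img"][225:310,280:375,::-1],None,fx=7,fy=7,interpolation=cv2.INTER_CUBIC)
cv2.imwrite("pics/g2.png",im)
E
```

```text
t 6.55 tcp [0.432  0.369  0.0206] shift cm [0.7  0.04 0.43] F [ 0.2 -0.1  0.2] open 0.0472
turn 179.92743617738665 -0.07256382261334693 q7 -1.356642521920132
```

View pics/g2.png

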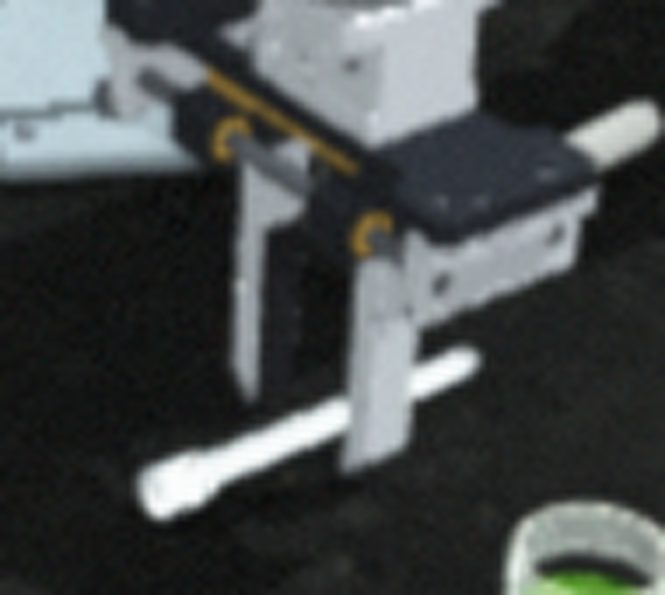

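>>> jog_arm --pt "0.5 0.65 0 0.2 0" --pt "0.5 0.65 0 0.2 0" --pt "0 0.65 0 0.2 0" --pt "0 0.65 0 0.2 0" --pt "0 0.65 0 0.2 0" --squeeze 8

```text
time_s: 7.1
tcp_pos: [0.4293, 0.3673, 0.0114]
ee_rot: [2.241, 1.571, -0.198]
wrist_force: [-0.2, 0.1, 1.4]
opening: 0.0265
```

>>> jog_arm --pt "0 0 0 0 0" --pt "0 0 0 0 0" --pt "0 0 0 0 0" --pt "0 0 0 0 0" --pt "0 -3 0 0 0"

```text
time_s: 7.6
tcp_pos: [0.4276, 0.3659, 0.0388]
ee_rot: [0.139, 1.566, -2.3]
wrist_force: [-0.0, 1.0, 0.7]
opening: 0.0118
```

>>> jog_arm --pt "0 -5 0 0 0" --pt "0 -10 0 0 0" --pt "0 -15 0 0 0" --pt "0 -20 0 0 0" --pt "0 -25 0 0 0"

```text
time_s: 8.1
tcp_pos: [0.4287, 0.3668, 0.2933]
ee_rot: [0.02, 1.571, -2.419]
wrist_force: [-0.1, 0.9, -0.2]
opening: 0.0109
```

```bash
python3 - <<'E'
from h import *
X=fp(99,0,0); print(X)
go(np.r_[X[:2],.275],RP[:,1])
E
```

```text
[0.51808346 0.13151473 0.18178407]
t 8.1 tcp [0.4287 0.3668 0.2933] shift cm [ 1.83 23.73  8.38] F [-0.1  0.9 -0.2] open 0.0109
turn 117.55523865282296 -62.444761347177035 q7 -1.510643936926822
```

>>> jog_arm --pt "0 0 23.7 8.4 -8" --pt "0 0 23.7 8.4 -16" --pt "0 0 23.7 8.4 -24" --pt "0 0 23.7 8.4 -32" --pt "0 0 23.7 8.4 -40"

```text
time_s: 8.6
tcp_pos: [0.51, 0.1538, 0.2912]
ee_rot: [-2.253, 1.571, 2.256]
wrist_force: [0.3, 1.1, -0.9]
opening: 0.0115
```

```bash
python3 - <<'E'
from h import *
X=fp(99,0,0); print(X)
go(np.r_[X[:2],.275],RP[:,1])
E
```

```text
[0.51808346 0.13151473 0.18178407]
t 8.6 tcp [0.51   0.1538 0.2912] shift cm [1.62 1.24 2.02] F [ 0.3  1.1 -0.9] open 0.0115
turn 155.65310923917076 -24.34689076082924 q7 -0.44740921753881613
```

>>> jog_arm --pt "0 0 1.2 2 -8" --pt "0 0.5 1.2 2 -16" --pt "0 1.2 1.2 2 -24" --pt "0 1.6 1.2 2 -24.3" --pt "0 1.6 1.2 2 -24.3"

```text
time_s: 9.1
tcp_pos: [0.5171, 0.1335, 0.2747]
ee_rot: [-1.347, 1.57, -2.706]
wrist_force: [-0.1, 1.0, 0.6]
opening: 0.0108
```

```bash
python3 - <<'E'
from h import *
import pickle
X=fp(99,0,0)
go(np.r_[X[:2],.275],RP[:,1])
fs={n:grab_frame(n) for n in("side","top")}
pickle.dump((fs,get_state()["tcp_pos"]),open("f3.pkl","wb"))
f=fs["top"];g=fs["side"]
a=cv2.resize(f["img"][190:250,290:380,::-1],None,fx=4,fy=4,interpolation=cv2.INTER_CUBIC)
b=cv2.resize(g["img"][120:210,270:325,::-1],None,fx=6,fy=6,interpolation=cv2.INTER_CUBIC)
c=np.zeros((540,720,3),np.uint8); c[:240,:360]=a; c[:,370:700]=b
cv2.imwrite("pics/p1.png",c)
t=get_state()["tcp_pos"]-[0,0,.005]; hx=np.array([-.2197,.9756,0])
for s in(-.073,0,.049,.073): print(s,(proj(f,t+hx*s)-[290,190])*4,(proj(g,t+hx*s)-[270,120])*6+[370,0])
for m in[(142,14,4),(142,-14,4),(142,0,-4)]: print(m,(proj(g,fp(*m))-[270,120])*6+[370,0])
E
```

```text
t 9.1 tcp [0.5171 0.1335 0.2747] shift cm [-0.03  0.06  0.21] F [-0.1  1.   0.6] open 0.0108
turn 179.41912486382046 -0.580875136179543 q7 0.007010246795833773
-0.073 [[312.75566361  88.45034699]] [[512.09590305 104.98834274]]
0 [[187.4568885  116.39725458]] [[539.12315681 162.84074712]]
0.049 [[102.98049125 135.25331174]] [[558.71923177 204.79045418]]
0.073 [[ 61.47509642 144.52200032]] [[568.78501883 226.33975779]]
(142, 14, 4) [[578.31645743 319.37881614]]
(142, -14, 4) [[514.28694481 322.10471969]]
(142, 0, -4) [[547.67216249 338.9804517 ]]
```

View pics/p1.png

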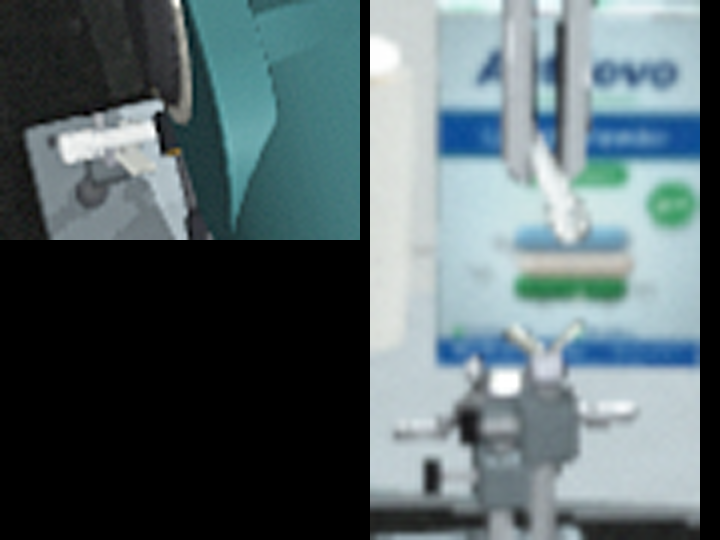

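>>> jog_arm --pt "0 2 0 -0.1 -0.6" --pt "0 4 0 -0.1 -0.6" --pt "0 5.5 0 -0.1 -0.6" --pt "0 6 0 -0.1 -0.6" --pt "0 6 0 -0.1 -0.6" --squeeze 5

```text
time_s: 9.7
tcp_pos: [0.5171, 0.1346, 0.2152]
ee_rot: [-1.043, 1.57, -2.389]
wrist_force: [-1.1, -0.0, -0.2]
opening: 0.0114
```

>>> jog_arm --pt "0 0.3 0 0 0" --pt "0 0.6 0 0 0" --pt "0 0.9 0 0 0" --pt "0 1.2 0 0 0" --pt "0 1.2 0 0 0"

```text
time_s: 10.2
tcp_pos: [0.5172, 0.1345, 0.203]
ee_rot: [-0.726, 1.571, -2.071]
wrist_force: [1.5, 0.3, 0.6]
opening: 0.0113
```

```bash
cat > look.py <<'E'
from h import *
import pickle,sys
X=fp(99,0,0)+[0,0,.005]
go(X,RP[:,1])
fs={n:grab_frame(n) for n in("side","top")}
pickle.dump((fs,get_state()["tcp_pos"]),open(sys.argv[1]+".pkl","wb"))
f=fs["top"];g=fs["side"]
a=cv2.resize(f["img"][195:250,300:400,::-1],None,fx=7,fy=7,interpolation=cv2.INTER_CUBIC)
b=cv2.resize(g["img"][150:210,255:335,::-1],None,fx=3.5,fy=3.5,interpolation=cv2.INTER_CUBIC)
c=np.zeros((595,700,3),np.uint8); c[:385]=a; c[385:,:280]=b
cv2.imwrite("pics/%s.png"%sys.argv[1],c)
E
python3 look.py p2
```

```text
t 10.2 tcp [0.5172 0.1345 0.203 ] shift cm [1.62 0.02 0.32] F [1.5 0.3 0.6] open 0.0113
turn -179.75328199555472 0.24671800444528458 q7 0.058043077267282854
```

>>> jog_arm --pt "0 0.2 0 0 0" --pt "0 0.4 0 0 0" --pt "0 0.6 0 0 0" --pt "0 0.6 0 0 0" --squeeze 4

```text
time_s: 10.7
tcp_pos: [0.5171, 0.1345, 0.1969]
ee_rot: [-1.141, 1.57, -2.486]
wrist_force: [0.1, 1.2, 0.6]
opening: 0.011
```

>>> jog_arm --pt "0 0.2 0 0 0" --pt "0 0.4 0 0 0" --pt "0 0.6 0 0 0" --pt "0 0.6 0 0 0"

```text
time_s: 11.1
tcp_pos: [0.5171, 0.1345, 0.1909]
ee_rot: [-1.073, 1.57, -2.418]
wrist_force: [1.9, 0.5, -0.1]
opening: 0.0115
```

```bash
cat > cap.py <<'E'
# tube cap end in the side view: whitest blob; compare with predicted cap end for given tilts
from h import *
g=grab_frame("side");s=get_state();t=s["tcp_pos"]-[0,0,.005];hx=np.array([-.2197,.9756,0])
for a in(0,10,20,25,30,35,40):
    d=hx*np.cos(np.radians(a))+[0,0,np.sin(np.radians(a))]; print(a,proj(g,t+d*.073)[0].round(1),end=" ")
im=g["img"].astype(int); print(); print("t",s["time_s"],s["tcp_pos"],"F",s["wrist_force"].round(1))
for v in range(140,182,2): print(v,"".join("#" if im[v,u].min()>225 else "+" if im[v,u].min()>195 else "." for u in range(285,320)))
E
python3 cap.py
```

```text
0 [302.1 188.8] 10 [302.2 184.1] 20 [302.1 179.1] 25 [302.  176.6] 30 [301.9 174.1] 35 [301.7 171.6] 40 [301.5 169.1] 
t 11.15 [0.51713431 0.13441925 0.1910555 ] F [0.1 0.3 0.4]
140 ...................................
142 ...................................
144 ...................................
146 ...................................
148 ...................................
150 .............................++....
152 .............++......+++++++++.....
154 ............++.......+++++++++.....
156 ....+.......++.......++++++++++....
158 ...+.........................++....
160 .............................+++...
162 ....+........................+++...
164 ..............................++...
166 .......+...........................
168 .......+...........................
170 .......+..........+................
172 ...................................
174 ........++........++...............
176 ..........+.....+++................
178 ...................................
180 .............+++...................
```

```bash
cat > dif.py <<'E'
from h import *
import pickle
g=grab_frame("side");g0=pickle.load(open("f3.pkl","rb"))[0]["side"]
a=g["img"].astype(int); d=np.abs(a-g0["img"]).max(2); gr=a.mean(2)
for v in range(158,190): print(v," ".join("%3d"%gr[v,u] if d[v,u]>18 else " . " for u in range(288,316)))
E
python3 dif.py
```

```text
158  .   .   .  159 176 187 186 174 142  .   .  151  65 106 181 187  .  204 190  .   .   .   .   .   .   .   .   . 
159  .   .   .  158 177 188 185 173 134  .   .  139  63 109 180 184  .  200 169  .   .   .   .   .   .   .   .   . 
160  .   .   .  161  .   .  187 168 115  .   .  126  58 110  .   .  195 203  .   .   .   .   .   .   .   .   .   . 
161  .   .   .  159 178  .  186 168 106  .   .  122  59 113 182 188 185 178  .   .   .   .   .   .   .   .   .   . 
162  .   .   .  159 177  .   .  168 115  .   .  150  66 111  .   .   .   .   .   .   .   .   .   .   .   .   .   . 
163  .   .   .  158 176 187 184 166 125  .   .  169  72 114 179  .  179 162  .   .   .   .   .   .   .   .   .   . 
164  .   .   .  161 180 188 185 167 122  .   .  159  74 122  .   .   .  160  .   .   .   .   .   .   .   .   .   . 
165  .   .   .  164 194 190  .   .  109  .   .  132  71 121 184 186 178  .   .   .   .   .   .   .   .   .   .   . 
166  .   .   .  171  .  190 186 167  94  .   .   97  61 126 182 186 176 139  .   .   .   .   .   .   .   .   .   . 
167  .   .   .  173  .   .  184 164  87  .   .   80  64 
[... 1910 characters left out ...]
   . 
184  .  118 208  .   .   .   .   .   .   .   .   .   .   .   .   .   .   .   .   .   .   .   .   .   .   .   .   . 
185  .   .  162 193 201 201  .   .   .   .   .   .   .   .   .   .   .   .   .   .   .   .   .   .   .   .   .   . 
186  .   .   .   .   .   .   .   .   .   .   .   .   .   .   .   .   .   .   .   .   .   .   .   .   .   .   .   . 
187  .   .   .   .   .   .   .   .   .   .   .   .   .   .   .   .   .   .   .   .   .   .   .   .   .   .   .   . 
188  .   .   .   .   .   .   .   .   .   .   .   .   .   .   .   .   .   .   .   .   .   .   .   .   .   .   .   . 
189  .   .   .   .   .   .   .   .   .   .   .   .   .   .   .   .   .   .   .   .   .   .   .   .   .   .   .   .
```

>>> jog_arm --pt "0 0.1 0 0 0" --pt "0 0.2 0 0 0" --pt "0 0.2 0 0 0"

```text
time_s: 11.5
tcp_pos: [0.5172, 0.1345, 0.1891]
ee_rot: [-0.291, 1.571, -1.636]
wrist_force: [0.3, 0.7, 0.4]
opening: 0.0113
```

>>> jog_arm --pt "0 0.1 0 0 0" --pt "0 0.2 0 0 0" --pt "0 0.2 0 0 0"

```text
time_s: 11.8
tcp_pos: [0.5176, 0.1346, 0.1874]
ee_rot: [1.527, 1.57, 0.182]
wrist_force: [2.4, 0.2, 3.1]
opening: 0.0112
```

```bash
python3 dif.py | sed -n 9,23p; python3 - <<'E'
from h import *
from h import get_state
go(fp(99,0,0)+[0,0,.005],RP[:,1])
for i in range(6):
    grab_frame("side"); print(get_state()["wrist_force"].round(1))
E
```

```text
166  .   .   .  161 183 188 185 164  81  .   .   .   75 138 184 184 168  .   .   .   .   .   .   .   .   .   .   . 
167  .   .  186 162 184  .  187 167  91  .   .   77  80 149 186 185 170  .   .   .   .   .   .   .   .   .   .   . 
168  .   .   .  157 184  .  187 167  .   .   .   .  104 181 199 192 171  .   .   .   .   .   .   .   .   .   .   . 
169  .   .   .  154 184  .  184 173  .   .   .   .  145 185 199 206 190  .   .   .   .   .   .   .   .   .   .   . 
170  .   .   .  154 183 187  .   .   .   .   .   .  147 159 176 199 215  .   .   .   .   .   .   .   .   .   .   . 
171  .   .   .  152 184 185 190  .   .   .  155 166 152 162 166 181  .   .   .   .   .   .   .   .   .   .   .   . 
172  .   .   .  152 182 186 183 180  .   .  165 161 137 161 177 178  .   .   .   .   .   .   .   .   .   .   .   . 
173  .   .   .  149 186 189 182 171  .   .  172 161 124 168  .  188 209  .   .   .   .   .   .   .   .   .   .   . 
174  .   .   .  149  .   .   .  175  .  154 160 172 162  .  221 218  .   .   .   .   .   .   .   .   .   .   .   . 
175  .   .   .  146 180  .   .   .   .  122 146 186 196 
[... 189 characters left out ...]
37 155 180 170 154  .   .   .   .  143 172 202 190 191 196 129  .   .   .   .   .   .   .   .   .   . 
178  .   .  125 140 181 183 170 146  .   .   .   .  186 202 188 181 173  .   .   .   .   .   .   .   .   .   .   . 
179  .   .   .  122 168 183 178 145 142  .   .   .   .  207 174 157 129  .   .   .   .   .   .   .   .   .   .   . 
180  .   .   .   .  158 173 173 136 144  .   .   .   .   .  152 135  .   .   .   .   .   .   .   .   .   .   .   . 
t 11.85 tcp [0.5175 0.1346 0.1874] shift cm [ 0.06 -0.01  0.31] F [3.2 0.5 2. ] open 0.0114
turn -179.75240328888933 0.24759671111067405 q7 0.06832228313252973
[2.8 0.2 2.9]
[ 3.6 -0.2  3.1]
[ 3.9 -0.9  2.5]
[3.9 0.2 2.8]
[3.8 0.1 3.9]
[4.4 0.5 3.3]
```

>>> jog_arm --pt "0 0 0.05 0 0" --pt "0 0 0.1 0 0" --pt "0 0 0.1 0 0"

```text
time_s: 12.45
tcp_pos: [0.5179, 0.1347, 0.1871]
ee_rot: [-1.403, 1.57, -2.748]
wrist_force: [0.6, 0.3, 3.3]
opening: 0.0116
```

>>> jog_arm --pt "0 0 0.05 0 0" --pt "0 0 0.1 0 0" --pt "0 0 0.1 0 0"

```text
time_s: 12.75
tcp_pos: [0.5187, 0.1348, 0.1869]
ee_rot: [-1.402, 1.57, -2.747]
wrist_force: [-2.7, -1.7, 2.1]
opening: 0.0113
```

```bash
python3 look.py p2;  python3 - <<'E'
from h import *
F=[]
for i in range(4):
    grab_frame("side"); F.append(get_state()["wrist_force"])
print(np.mean(F,0).round(2))
E
```

```text
t 12.75 tcp [0.5187 0.1348 0.1869] shift cm [ 0.02 -0.13  0.3 ] F [-2.7 -1.7  2.1] open 0.0113
turn -179.74965855078605 0.2503414492139484 q7 0.06991463967988684
[-2.18 -2.48  0.73]
```

>>> jog_arm --pt "0 0 -0.06 0 0" --pt "0 0 -0.06 0 0"

```text
time_s: 13.25
tcp_pos: [0.5187, 0.135, 0.1873]
ee_rot: [1.749, 1.57, 0.404]
wrist_force: [-0.8, -2.1, 0.5]
opening: 0.0116
```

>>> jog_arm --pt "0 0.1 0 0.15 0" --pt "0 0.2 0 0.3 0" --pt "0 0.2 0 0.3 0"

```text
time_s: 13.55
tcp_pos: [0.5193, 0.1317, 0.1851]
ee_rot: [0.029, 1.571, -1.316]
wrist_force: [0.6, -0.1, -0.1]
opening: 0.0113
```

```bash
cat > fm.py <<'E'
from h import *
F=[]
go(fp(99,0,0)+[0,0,.005],RP[:,1])
for i in range(4):
    grab_frame("side"); F.append(get_state()["wrist_force"])
print("force in fp axes",(np.mean(F,0)@RP).round(2))
E
python3 fm.py
```

```text
t 13.55 tcp [0.5193 0.1317 0.1851] shift cm [-0.17 -0.12 -0.01] F [ 0.6 -0.1 -0.1] open 0.0113
turn -179.76617917303332 0.23382082696667794 q7 0.07693233312118426
force in fp axes [ 0.08 -0.03 -0.59]
```

>>> jog_arm --pt "0 0.1 0 0.15 0" --pt "0 0.2 0 0.3 0" --pt "0 0.2 0 0.3 0"

```text
time_s: 14.05
tcp_pos: [0.5199, 0.1292, 0.1832]
ee_rot: [2.919, 1.57, 1.574]
wrist_force: [-0.2, 2.7, 1.4]
opening: 0.0111
```

```bash
python3 fm.py; python3 look.py p3
```

```text
t 14.05 tcp [0.5199 0.1292 0.1832] shift cm [-0.35 -0.13 -0.27] F [-0.2  2.7  1.4] open 0.0111
turn -179.74214256238562 0.2578574376143763 q7 0.08429586160627828
force in fp axes [ 3.82  0.28 -0.63]
t 14.25 tcp [0.52   0.1292 0.1833] shift cm [-0.35 -0.13 -0.27] F [-0.8  4.6  2.3] open 0.0112
turn -179.7385650496614 0.26143495033861086 q7 0.08404733325702823
```

View pics/p3.png

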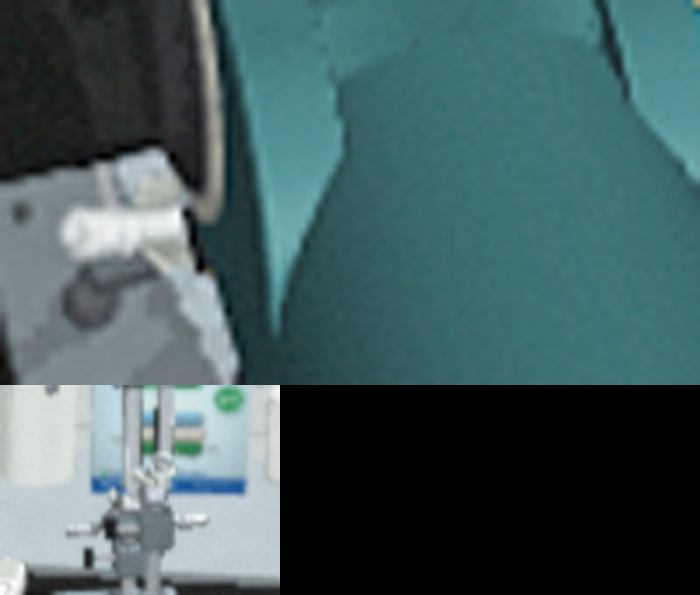

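>>> jog_arm --pt "0.35 0 0 0 0" --pt "0.35 0 0 0 0" --pt "0.35 0 0 0 0" --pt "0.35 -1 0 0 0" --pt "0.35 -3 0 0 0"

```text
time_s: 14.85
tcp_pos: [0.5193, 0.1287, 0.2131]
ee_rot: [-1.227, 1.569, -2.572]
wrist_force: [0.7, 0.4, -0.6]
opening: 0.0331
```

>>> jog_arm --pt "0.35 -4 0 0 0" --pt "0.35 -8 0 0 0" --pt "0.35 -10 0 0 0" --pt "0.35 -10 0 0 0"

```text
time_s: 15.25
tcp_pos: [0.521, 0.129, 0.3167]
ee_rot: [1.755, 1.566, 0.41]
wrist_force: [-0.1, -0.6, -1.5]
opening: 0.0327
```

```bash
python3 dif.py | sed -n 9,25p; python3 - <<'E'
from h import *
g=grab_frame("side");
print(proj(g,[fp(172,0,0),fp(172,0,8),fp(172,0,-8)]).round(1))
# squeeze target: opening centre for 80 mm, fingers straddling fixed (y -13) and loose open (y +43) shanks at x=-55
X=fp(-55,15,0); print(X); go(np.r_[X[:2],.27],RP[:,1])
E
```

```text
166  .   .   .   .   .   .   .   .   .   .   .   .   .   .   .   .   .   .   .   .   .   .   .   .   .   .   .   . 
167  .   .   .   .   .   .   .   .   .   .   .   .   .   .   .   .   .   .   .   .   .   .   .   .   .   .   .   . 
168  .   .   .   .   .   .   .   .   .   .   .   .   .   .   .   .   .   .   .   .   .   .   .   .   .   .   .   . 
169  .   .   .   .   .   .   .   .   .   .   .   .  120 135  .   .   .   .   .   .   .   .   .   .   .   .   .   . 
170  .   .   .   .   .   .   .   .   .   .   .   .  123 136 130  .   .   .   .   .   .   .   .   .   .   .   .   . 
171  .   .   .   .   .   .   .   .   .   .  165 152 119 114 119 150 177  .   .   .   .   .   .   .   .   .   .   . 
172  .   .   .   .   .   .   .   .   .   .  172 136 133 136 123 127 166  .   .   .   .   .   .   .   .   .   .   . 
173  .   .   .   .   .   .   .   .   .  178 190 125 117 141 145 147  .   .   .   .   .   .   .   .   .   .   .   . 
174  .   .   .   .   .   .   .   .  171 140 189 154 118 149  .   .  223  .   .   .   .   .   .   .   .   .   .   . 
175  .   .   .   .   .   .   .   .   .  133 175 191 181 
[... 414 characters left out ...]
   .   .   .   .   96 103 119 144  .   .   .   .   .   .   .   .   .   .   .   .   .   .   .   .   .   .   . 
180  .   .   .   .  118 100 108 119 146  .   .   .   .   .   .   .   .   .   .   .   .   .   .   .   .   .   .   . 
181  .   .   .  177 138 121 123 120  .   .   .   .   .   .   .   .   .   .   .   .   .   .   .   .   .   .   .   . 
182  .   .   .  227 185 166 151 127  .   .   .   .   .   .   .   .   .   .   .   .   .   .   .   .   .   .   .   . 
[[301.4 172.7]
 [301.1 169.5]
 [301.6 175.8]]
[0.53116456 0.00515192 0.0934533 ]
t 15.35 tcp [0.5199 0.1289 0.3135] shift cm [ 4.35 -1.67 12.31] F [-0.3 -0.1  0. ] open 0.033
turn -179.75424129318407 0.24575870681593415 q7 0.01716586270071741
```

```bash
python3 - <<'E'
from h import *
X=fp(-52,4,0); print(X); go(np.r_[X[:2],.25],RP[:,1])
E
```

```text
[0.54135591 0.009966   0.09517403]
t 15.35 tcp [0.5199 0.1289 0.3135] shift cm [ 6.35 -0.57 12.07] F [-0.3 -0.1  0. ] open 0.033
turn -179.75424129318407 0.24575870681593415 q7 0.01716586270071741
```

>>> jog_arm --pt "0.6 0 -0.6 5 0.2" --pt "0.9 0 -0.6 10 0.2" --pt "0.92 0 -0.6 12.1 0.2" --pt "0.92 0 -0.6 12.1 0.2" --pt "0.92 0 -0.6 12.1 0.2" --squeeze 20

```text
time_s: 15.85
tcp_pos: [0.5408, 0.0099, 0.3124]
ee_rot: [-1.557, 1.569, -2.906]
wrist_force: [0.5, 1.0, 0.0]
opening: 0.0693
```

```bash
python3 - <<'E'
from h import *
X=fp(-52,4,0); go(np.r_[X[:2],.12],RP[:,1])
import pickle
f=grab_frame("top"); pickle.dump(f,open("f5.pkl","wb"))
f1=pickle.load(open("f1.pkl","rb"))["top"]
# loose shank brightness (f1 was just after springing open) : line across handles at several x
for x in (-40,-50):
    P=np.array([fp(x,y,3) for y in range(-24,56,2)]); uv=np.rint(proj(f,P)+[.1,.3]).astype(int)
    print(x,[(y,int(f["img"][v,u].mean()),int(f1["img"][v,u].mean())) for y,(u,v) in zip(range(-24,56,2),uv)])
E
```

```text
t 15.85 tcp [0.5408 0.0099 0.3124] shift cm [1.924e+01 9.000e-02 1.000e-02] F [0.5 1.  0. ] open 0.0693
turn -179.98120955177592 0.018790448224081047 q7 0.2613883489371482
-40 [(-24, 188, 136), (-22, 184, 136), (-20, 182, 135), (-18, 182, 133), (-16, 182, 133), (-14, 166, 124), (-12, 188, 167), (-10, 216, 210), (-8, 216, 210), (-6, 182, 174), (-4, 150, 100), (-2, 153, 115), (0, 169, 122), (2, 127, 115), (4, 106, 112), (6, 106, 112), (8, 116, 121), (10, 107, 111), (12, 103, 107), (14, 103, 107), (16, 143, 147), (18, 168, 175), (20, 109, 117), (22, 109, 117), (24, 117, 116), (26, 184, 167), (28, 225, 213), (30, 220, 204), (32, 224, 222), (34, 194, 201), (36, 171, 177), (38, 171, 177), (40, 177, 187), (42, 184, 189), (44, 174, 179), (46, 174, 179), (48, 148, 153), (50, 187, 192), (52, 187, 192), (54, 187, 192)]
-50 [(-24, 188, 141), (-22, 188, 141), (-20, 185, 138), (-18, 185, 138), (-16, 167, 120), (-14, 171, 117), (-12, 207, 196), (-10, 207, 196), (-8, 214, 228), (-6, 198, 150), (-4, 184, 133), (-2, 184, 133), (0, 178, 132), (2, 163, 117), (4, 146, 91), (6, 167, 160), (8, 165, 174), (10, 139, 143), (12, 139, 143), (14, 152, 156), (16, 134, 139), (18, 133, 136), (20, 133, 136), (22, 131, 137), (24, 169, 173), (26, 169, 173), (28, 158, 158), (30, 181, 146), (32, 216, 124), (34, 183, 124), (36, 223, 135), (38, 219, 127), (40, 173, 117), (42, 173, 117), (44, 155, 159), (46, 185, 198), (48, 188, 194), (50, 188, 194), (52, 188, 192), (54, 188, 194)]
```

>>> jog_arm --pt "0.94 4 0 0 0" --pt "0.94 8 0 0 0" --pt "0.94 12 0 0 0" --pt "0.94 15 0 0 0" --pt "0.94 15 0 0 0"

```text
time_s: 16.4
tcp_pos: [0.5389, 0.011, 0.1598]
ee_rot: [-1.613, 1.565, -2.96]
wrist_force: [-0.3, 0.4, 0.1]
opening: 0.0887
```

```bash
python3 - <<'E'
from h import *
X=fp(-52,4,0); go(X,RP[:,1])
E
```

```text
t 16.4 tcp [0.5389 0.011  0.1598] shift cm [6.46 0.26 0.16] F [-0.3  0.4  0.1] open 0.0887
turn -179.84093444648732 0.1590655535126757 q7 0.35509469518040704
```

>>> jog_arm --pt "0.94 2 0.2 0.1 0" --pt "0.94 3.5 0.2 0.1 0" --pt "0.94 3.5 0.2 0.1 0"

```text
time_s: 16.7
tcp_pos: [0.5427, 0.0098, 0.1275]
ee_rot: [-1.644, 1.569, -2.991]
wrist_force: [-0.0, 0.7, 0.8]
opening: 0.0883
```

>>> jog_arm --pt "0.94 1 0 0 0" --pt "0.94 2 0 0 0" --pt "0.94 2.9 0 0 0" --pt "0.94 2.9 0 0 0"

```text
time_s: 17.1
tcp_pos: [0.5427, 0.0092, 0.0981]
ee_rot: [-1.574, 1.569, -2.923]
wrist_force: [-1.1, -0.8, 0.5]
opening: 0.0882
```

```bash
python3 - <<'E'
from h import *
X=fp(-52,4,0); go(X,RP[:,1])
E
```

```text
t 17.1 tcp [0.5427 0.0092 0.0981] shift cm [ 0.29 -0.11 -0.11] F [-1.1 -0.8  0.5] open 0.0882
turn -179.9464595750038 0.05354042499621414 q7 0.41104908798350065
```

>>> jog_arm --pt "0.7 0.2 -0.1 0 0" --pt "0.6 0.2 -0.1 0 0" --pt "0.5 0.2 -0.1 0 0" --pt "0.5 0.2 -0.1 0 0" --pt "0.5 0.2 -0.1 0 0"

```text
time_s: 17.6
tcp_pos: [0.5419, 0.0089, 0.0971]
ee_rot: [-1.669, 1.57, -3.018]
wrist_force: [-5.3, -1.7, -3.3]
opening: 0.0517
```

>>> jog_arm --pt "0.45 0 0 0 0" --pt "0.45 0 0 0 0" --pt "0.42 0 0 0 0" --pt "0.42 0 0 0 0" --pt "0.42 0 0 0 0"

```text
time_s: 18.1
tcp_pos: [0.5413, 0.0087, 0.0967]
ee_rot: [-1.635, 1.569, -2.984]
wrist_force: [-6.9, -2.0, -5.7]
opening: 0.04
```

```bash
cat > hs.py <<'E'
from h import *
F=[];X=fp(-52,4,0); go(X,RP[:,1]); O=[]
for i in range(3):
    f=grab_frame("top"); s=get_state(); F.append(s["wrist_force"]);O.append(s["opening"])
print("F fp",(np.mean(F,0)@RP).round(2),"open",np.mean(O))
for x in (-40,-32,30,45,55):
    P=np.array([fp(x,y,3) for y in range(-20,42,2)]); uv=np.rint(proj(f,P)+[.1,.3]).astype(int)
    print(x,[(y,int(f["img"][v,u].mean())) for y,(u,v) in zip(range(-20,42,2),uv)])
E
python3 hs.py
```

```text
t 18.1 tcp [0.5413 0.0087 0.0967] shift cm [ 0.15  0.03 -0.12] F [-6.9 -2.  -5.7] open 0.04
turn -179.9600699461585 0.039930053841487734 q7 0.4125127610377976
F fp [-4.02  7.46 -4.75] open 0.039747346184339664
-40 [(-20, 118), (-18, 88), (-16, 88), (-14, 81), (-12, 120), (-10, 126), (-8, 126), (-6, 116), (-4, 160), (-2, 147), (0, 165), (2, 152), (4, 173), (6, 173), (8, 182), (10, 176), (12, 169), (14, 169), (16, 124), (18, 46), (20, 66), (22, 66), (24, 54), (26, 48), (28, 38), (30, 72), (32, 64), (34, 52), (36, 39), (38, 39), (40, 101)]
-32 [(-20, 125), (-18, 131), (-16, 124), (-14, 124), (-12, 125), (-10, 128), (-8, 139), (-6, 139), (-4, 126), (-2, 143), (0, 153), (2, 153), (4, 181), (6, 186), (8, 186), (10, 188), (12, 177), (14, 162), (16, 162), (18, 148), (20, 33), (22, 92), (24, 92), (26, 166), (28, 195), (30, 190), (32, 73), (34, 109), (36, 162), (38, 197), (40, 197)]
30 [(-20, 155), (-18, 172), (-16, 172), (-14, 193), (-12, 167), (-10, 167), (-8, 167), (-6, 197), (-4, 201), (-2, 200), (0, 213), (2, 213), (4, 227), (6, 206), (8, 142), (10, 142), (12, 194), (14, 202), (16, 151), (18, 134), (20, 157), (22, 185), (24, 182), (26, 182), (28, 184), (30, 176), (32, 168), (34, 170), (36, 170), (38, 176), (40, 185)]
45 [(-20, 109), (-18, 150), (-16, 180), (-14, 196), (-12, 182), (-10, 165), (-8, 185), (-6, 180), (-4, 145), (-2, 177), (0, 220), (2, 238), (4, 230), (6, 230), (8, 171), (10, 158), (12, 208), (14, 208), (16, 190), (18, 133), (20, 124), (22, 135), (24, 135), (26, 168), (28, 188), (30, 183), (32, 183), (34, 176), (36, 168), (38, 169), (40, 172)]
55 [(-20, 136), (-18, 136), (-16, 134), (-14, 142), (-12, 141), (-10, 189), (-8, 189), (-6, 208), (-4, 138), (-2, 194), (0, 194), (2, 233), (4, 227), (6, 180), (8, 180), (10, 160), (12, 212), (14, 196), (16, 125), (18, 102), (20, 107), (22, 121), (24, 130), (26, 130), (28, 173), (30, 187), (32, 179), (34, 179), (36, 179), (38, 168), (40, 170)]
```

>>> jog_arm --pt "0.4 0 0 0 0" --pt "0.4 0 0 0 0" --pt "0.38 0 0 0 0" --pt "0.38 0 0 0 0" --pt "0.38 0 0 0 0"

```text
time_s: 18.75
tcp_pos: [0.5414, 0.0087, 0.0967]
ee_rot: [-1.611, 1.569, -2.96]
wrist_force: [-7.9, -2.4, -5.7]
opening: 0.0392
```

```bash
python3 hs.py|head -3
```

```text
t 18.75 tcp [0.5414 0.0087 0.0967] shift cm [ 0.15  0.03 -0.12] F [-7.9 -2.4 -5.7] open 0.0392
turn -179.958393973648 0.041606026352013714 q7 0.4125359661900271
F fp [-4.53  6.89 -5.03] open 0.039605439610820914
```

>>> jog_arm --pt "0.38 0 0 0 0" --pt "0.38 0 0 0 0" --pt "0.38 0 0 0 0" --pt "0.38 0 0 0 0" --squeeze 30

```text
time_s: 19.3
tcp_pos: [0.5415, 0.0087, 0.0967]
ee_rot: [-1.537, 1.569, -2.885]
wrist_force: [-6.3, -2.3, -8.3]
opening: 0.0389
```

>>> jog_arm --pt "0.38 0 0 0 0" --pt "0.38 0 0 0 0" --pt "0.38 0 0 0 0" --pt "0.38 0 0 0 0" --squeeze 40

```text
time_s: 19.7
tcp_pos: [0.5428, 0.0096, 0.0971]
ee_rot: [1.584, 1.57, 0.237]
wrist_force: [4.8, 3.5, -16.2]
opening: 0.0364
```

```bash
python3 hs.py|head -3
```

```text
t 19.7 tcp [0.5428 0.0096 0.0971] shift cm [ 0.2  -0.13 -0.07] F [  4.8   3.5 -16.2] open 0.0364
turn -179.90671403836467 0.0932859616353312 q7 0.4125376460207264
F fp [ -7.04  -5.94 -14.85] open 0.036186486675441394
```

>>> jog_arm --pt "0.37 0 0 0 0" --pt "0.37 0 0 0 0" --pt "0.37 0 0 0 0"

```text
time_s: 20.15
tcp_pos: [0.543, 0.0096, 0.0971]
ee_rot: [1.463, 1.569, 0.115]
wrist_force: [7.0, 4.0, -20.2]
opening: 0.0357
```

>>> jog_arm --pt "0.4 0 0 0 0" --pt "0.42 0 0 0 0" --pt "0.44 0 0 0 0" --pt "0.44 0 0 0 0"

```text
time_s: 20.55
tcp_pos: [0.5429, 0.0087, 0.0978]
ee_rot: [1.198, 1.57, -0.15]
wrist_force: [-0.1, 0.9, -0.3]
opening: 0.041
```

```bash
python3 hs.py|head -5
```

```text
t 20.55 tcp [0.5429 0.0087 0.0978] shift cm [ 0.26 -0.12 -0.16] F [-0.1  0.9 -0.3] open 0.041
turn -179.960630592499 0.03936940750099893 q7 0.41256535003025285
F fp [ 0.31 -0.34  0.07] open 0.041493020790270604
-40 [(-20, 102), (-18, 48), (-16, 48), (-14, 71), (-12, 121), (-10, 137), (-8, 137), (-6, 134), (-4, 162), (-2, 144), (0, 163), (2, 149), (4, 173), (6, 173), (8, 183), (10, 164), (12, 163), (14, 163), (16, 128), (18, 11), (20, 58), (22, 58), (24, 49), (26, 40), (28, 27), (30, 68), (32, 58), (34, 43), (36, 38), (38, 38), (40, 123)]
-32 [(-20, 128), (-18, 129), (-16, 121), (-14, 121), (-12, 125), (-10, 128), (-8, 140), (-6, 140), (-4, 133), (-2, 144), (0, 155), (2, 155), (4, 180), (6, 189), (8, 189), (10, 175), (12, 163), (14, 159), (16, 159), (18, 137), (20, 71), (22, 136), (24, 136), (26, 180), (28, 192), (30, 189), (32, 109), (34, 134), (36, 177), (38, 194), (40, 194)]
```

>>> jog_arm --pt "0.6 0 0 0 0" --pt "0.6 0 0 0 0" --pt "0.6 0 0 0 0" --pt "0.6 -1 0 0 0" --pt "0.6 -3 0 0 0"

```text
time_s: 21.2
tcp_pos: [0.5417, 0.0088, 0.1272]
ee_rot: [-1.486, 1.569, -2.834]
wrist_force: [0.1, -0.2, -0.9]
opening: 0.0567
```

>>> jog_arm --pt "0.6 -5 0 0 0" --pt "0.6 -10 0 0 0" --pt "0.6 -15 0 0 0" --pt "0.6 -18 0 5 0" --pt "0.6 -20 0 10 0"

```text
time_s: 21.7
tcp_pos: [0.5624, -0.0777, 0.3259]
ee_rot: [1.605, 1.567, 0.259]
wrist_force: [1.5, -0.6, 0.1]
opening: 0.0563
```

>>> jog_arm --pt "0.6 0 -8 8 0" --pt "0.6 0 -16 8 0" --pt "0.6 0 -22 8 0" --pt "0.6 0 -22 8 0" --pt "0.6 0 -22 8 0"

```text
time_s: 22.2
tcp_pos: [0.3625, -0.2055, 0.3228]
ee_rot: [2.16, 1.57, 0.81]
wrist_force: [0.9, -0.7, 0.5]
opening: 0.0567
```

```bash
python3 look.py p4; python3 hs.py | tail -5|head -2
```

```text
t 22.2 tcp [ 0.3625 -0.2055  0.3228] shift cm [ 13.63  22.56 -29.47] F [ 0.9 -0.7  0.5] open 0.0567
turn 179.96880219030564 -0.031197809694390344 q7 0.5783550936756368
-40 [(-20, 164), (-18, 126), (-16, 126), (-14, 134), (-12, 149), (-10, 143), (-8, 143), (-6, 121), (-4, 150), (-2, 136), (0, 154), (2, 142), (4, 165), (6, 165), (8, 172), (10, 155), (12, 146), (14, 146), (16, 150), (18, 129), (20, 129), (22, 129), (24, 165), (26, 178), (28, 177), (30, 178), (32, 177), (34, 179), (36, 177), (38, 177), (40, 178)]
-32 [(-20, 127), (-18, 126), (-16, 122), (-14, 122), (-12, 142), (-10, 151), (-8, 141), (-6, 141), (-4, 122), (-2, 134), (0, 145), (2, 145), (4, 172), (6, 180), (8, 180), (10, 168), (12, 153), (14, 149), (16, 149), (18, 126), (20, 143), (22, 174), (24, 174), (26, 177), (28, 172), (30, 174), (32, 174), (34, 178), (36, 176), (38, 178), (40, 178)]
```

View pics/p4.png

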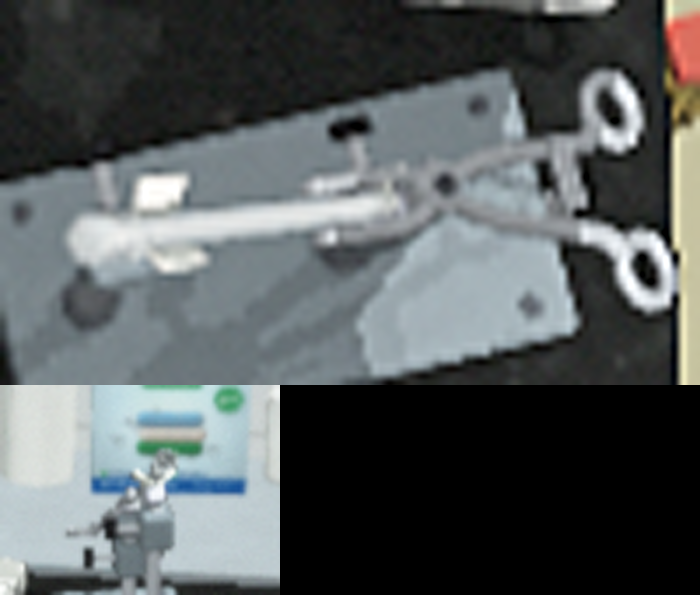

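```bash
python3 - <<'E'
from h import *
import pickle
f0=pickle.load(open("f0.pkl","rb"))["top"]["img"].astype(int); 
f4=pickle.load(open("p4.pkl","rb"))[0]["top"]["img"].astype(int)
for i in range(12): f=grab_frame("top")
n=f["img"].astype(int)
print("drift stand",np.abs(n-f4)[195:250,300:400].max())
for k,(u0,v0,u1,v1) in dict(bottles=(185,195,225,225),cup=(175,280,202,310),timer=(263,148,296,170),marker=(280,275,328,318)).items():
    print(k,"mean diff",np.abs(n-f0)[v0:v1,u0:u1].mean().round(1),"frac>60",(np.abs(n-f0)[v0:v1,u0:u1].max(2)>60).mean().round(3))
print(get_state()["time_s"],get_state()["wrist_force"].round(1)); sign_off()
E
```

```text
drift stand 89
bottles mean diff 21.1 frac>60 0.141
cup mean diff 2.4 frac>60 0.0
timer mean diff 2.1 frac>60 0.0
marker mean diff 13.6 frac>60 0.053
23.05 [-0.3 -0.2 -0. ]
the job is handed in; nothing more can be done
```

The forceps are holding the tube on the first tooth and the job is handed in at 23 s of robot time. A few of the last checks were not clean.

**What I did**
- I pressed the loose handle down into the slant with the shut fingers, and the forceps sprang open; a picture showed this.
- I picked the tube up at its middle and lowered it into the V rest, which tilted it to the slant with the cap up. I then slid it down the slant until the foot met the stop, felt as a push of about 4 N.
- I squeezed the handles with up to 40 N. The first tooth caught, and when I opened the gripper the push on the fingers dropped to about 0 N.

**Last checks**
- **Closed forceps:** the last picture shows the handles shut, the barrel in the V rest and the foot between the jaws. The jaw spacing is about 17.5 mm, which puts the swing at roughly 0.19.
- **No contact:** the arm stands clear, with no force on the wrist.
- **Cup and timer:** their image areas are unchanged since the start.

**Not clean**
- **Bottles and marker:** the comparison script showed changes in 14 % of the bottle area and 5 % of the marker area. I never sent the arm to either; a changed shadow may explain it, but I did not check.
- **Stand:** two pictures up to a second apart differed by up to 89 grey levels at some pixels in the stand area. This could also be shadow or the arm settling, and I did not check.
- **Hold:** I judged it from the force and the picture only. I did not tug the tube or go on to the second tooth.

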